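Move the battery pack from the charger to the tube roller

TASK

Take the battery pack out of the charger by squeezing its sprung side tab while lifting it straight out, then push it gently down into the empty bay of the tube roller, the same way round, until it is fully home and its tab springs out and latches. Then let go of it. Do not force the pack against either housing, and leave everything else on the bench where it is.

Things in the scene. Friction and masses are not known exactly. Their poses are not given: they have to be found in the camera images.
- pack: Battery pack: black upright block 50 (x) x 40 (y) x 90 (z) mm, about 0.35 kg. Origin: centre of its underside, z up. Its +y side carries a grey sprung tab; its -y side is a flat face at y = -20 mm with flush grip lines. It starts latched upright in the charger, the upper 49 mm standing free. Grasp: squeeze the tab pad and the -y face together, about 74 mm above the underside.
- tab (a joint): Travel of the pack's release tab, m: 0 = sprung out, grows as it is pressed inward (toward the pack's -y), stop at 0.0045, where its pad is flush with the pack's side (y = 20 mm). Spring: 5.4 N to start, 9.5 N at the stop. Pressed at least 4 mm, its hook passes the catch of the housing.
- tab_pad (a point): Centre of the outer face of the tab's press pad. The pad is 25 mm wide (x), covers heights 52 to 84 mm of the pack and stands out to y = 24.5 mm of the pack when free.
- tab_hook (a point): Outer face of the square hook at the tab's lower end (heights 14 to 24 mm of the pack, standing out as far as the pad). Sprung out, it lies under the catch on the +y wall of the housing and holds the pack down. It has no slope: keep the tab squeezed while putting the pack in; let go at the bottom and it springs out under the catch.
- charger: Bench charger, white box fixed to the bench, x -50 to 100, y -50 to 50 mm. Origin: on the bench under the centre of its well, z up. It holds the pack at the start, axes parallel to its own. The well is like the tube roller's bay. A sprung plate under the pack pushes it up about 4 mm when the tab is squeezed.
- charger_mouth (a point): Centre of the charger's well mouth, 57 mm above the bench, level with the rim.
- mixer: Tube roller: white box fixed to the bench, rear part (x 40 to 170, y -60 to 60 mm) with three black rollers, tops 78 mm high (a clear tube on them to 92 mm). Its empty battery bay is the 80 x 80 mm block, 57 mm high, in front. Origin: on the bench under the bay's centre, z up. The pack goes in with its axes parallel to these (tab to +y, where the catch is).
- bay_mouth (a point): Centre of the bay's mouth, 57 mm above the bench, level with the rim. Throat 52 x 42 mm (1 mm clearance each side), with a 45 degree lead-in 5 mm wide round the rim. The hard stop for the pack's underside lies 43 mm below the rim, but up to 6.5 mm higher or lower from unit to unit, unseen, the catch with it: find it by feel.
- bay_plate (a point): Middle of the bay at mean hard-stop height (43 mm below the rim). A sprung plate meets the pack 6 mm before the hard stop and pushes back with 3 N rising to 9 N. The tab springs out under the catch only within 2 mm of the hard stop; let go, the pack then rises to 2 mm above it. Not latched, the pack stays some 5 mm above it with the tab held in.
- beaker: Small glass beaker, 44 mm across, 50 mm high, standing between the charger and the tube roller near the robot. Leave alone. Origin: centre of its underside.
- tip_box: Closed pipette-tip box, red with a clear lid, 75 x 110 x 45 mm. Leave alone. Origin: centre of its underside.
- jar: Glass jar, 70 mm across, 100 mm high. Leave alone. Origin: centre of its underside.
- soap: Green bottle, 60 mm across, 160 mm high. Leave alone. Origin: centre of its underside.
- tube_rack: White block with eight holes, 60 x 160 x 35 mm. Leave alone. Origin: centre of its underside.
- marker: Blue marker pen with a black cap, 133 x 14 x 14 mm, lying. Leave alone. Origin: at mid-length of its blue barrel, on its underside.
- stopper: Black rubber stopper, 36 mm across, 30 mm high. Leave alone. Origin: centre of its underside.
Not all that is in view belongs to the job. What is shaped like the charger but blue or green is not meant.

How it is judged:
On the way:
1. the pack is lifted clear of the charger, its underside above the charger's rim (z of pack in the frame of charger_mouth above 0.005 m), for 0.1 s.
At the end, for the whole second after the job is handed in: The pack stands in the tube roller's bay: its underside more than 33 mm below the rim, within 4 mm of the bay's centre, upright and square within 0.08 rad, its tab sprung out to within 1.5 mm of its free position under the catch, at rest and let go (horizontal distance between pack and bay_mouth below 0.004 m and z of pack in the frame of bay_mouth below -0.033 m and angle between the y axis of pack and the y axis of mixer, either way round below 0.08 rad and angle between pack's own z axis and vertical below 0.08 rad and value of joint tab below 0.0015 m and linear speed of pack below 0.01 m/s and not (contact force between pack and the fingers above 0.2 N)); the robot touches nothing.
It fails at once if the pack is forced against the charger with more than 30 N (contact force between pack and charger above 30 N).
It fails at once if the pack is forced against the tube roller with more than 30 N (contact force between pack and mixer above 30 N).
It fails at once if something else on the bench is moved by more than 3 cm (distance of any of beaker, tip_box, jar, soap, tube_rack, marker, stopper from where it was at the start of the episode above 0.03 m).
It also fails if it takes over 61 s, if anything falls off the work surface, if the arm or the gripper's body presses on something with over 40 N, if the wrist force passes 120 N, or if a joint passes its speed limit or range.

ROBOT

A 6-joint arm with a two-finger parallel gripper is mounted at the origin on the work surface. World frame = base frame: x ahead of the robot, y to its left, z up, the work surface at z = 0. Lengths are in m, angles in rad, forces in N, time in s.
With the tool pointing down it reaches from about 0.3 to 0.775 m from the base axis. Payload 14.6 kg.
Tool frame: the origin (TCP) lies at the very end of the fingers, on their centre line; the grasp point (between the pads) lies 19 mm behind it (ctrl.hold_point_z is the distance from the TCP to the grasp point, in m); x points along the fingers, y is the direction in which the jaws open and shut, and the axes are right-handed (so a half turn about x gives the same grasp; the last joint's range is limited). The gripper opens to 94 mm and grips with 3 to 60 N. Pads are 16 mm wide; open, the fingers measure 119 mm over their backs; the gripper's body (75 mm by 177 mm) begins 78 mm behind the grasp point.
Start: joints at [1.083, 0.3, 1.521, -0, 1.321, -0.067], TCP at [0.225, 0.502, 0.205] pointing down, gripper open.
Joint ranges: [-3.03, 3.03], [-0.79, 2.21], [0.23, 2.52], [-1.04, 4.18], [0, 3.07], [-2.55, 2.55]. Speed limits (rad/s): [2.22, 2.22, 2.57, 3.14, 3.14, 3.14].

INTERFACE

Orientations are given as [roll, pitch, yaw] about the fixed x, y, z axes, in that order (R = Rz(yaw) Ry(pitch) Rx(roll)).
In Python, from station import get_obs, camera, ticket, ctrl gives the robot as it stands.
- The arm moves only by the tool step_arm, never from a script. Its argument "motion" is a list that holds one entry, the list of rows, each a list of 6 numbers: the shift along the tool's x, y, z in m, then the turn, a rotation vector about the tool's x, y, z in degrees. A call has 1 to 12 rows; each row shifts and turns the commanded pose from where the row before left it, along the tool's axes as they then stand; what a row does not reach is not made up. A row lasts 1/8 s, in which the tool goes at most 62.5 mm and 10.7 degrees, less where a joint would pass 70% of its speed; a pose out of reach is approached as far as the arm can. A call is refused whole if a number of a shift passes 0.0625 or a number of a turn 10.7, either way. A call with a gripper value outside its range is refused whole. "fingers" is the finger opening in m, from 0 to 0.094, set as the call begins (left out, the last holds). The fingers move at their own pace and stop on an object; "squeeze" is the grip in N (left out, the last holds). Time passes only in rows, so rows that do not move let the fingers close. It gives the time, the measured TCP pose, the force and the opening at its end, in the units of the state.
- get_obs(): the state, without advancing time (a new reading comes with each control period).
- camera(name): name is "scene" or "top" or "wrist"; returns a dict with "pixels" (420x560x3 uint8, red, green, blue), "fx", "fy", "cx", "cy" (pixels), "extrinsics" (4x4, takes a point from world to camera coordinates); the wrist camera has in their place "T_tool_cam" (4x4, takes a point from camera to tool coordinates, whose origin is the TCP and whose axes are the tool frame's). Camera axes: x right, y up, looking along -z (the intrinsics and any distortion apply to the point x, -y, -z); pixel columns grow to the right and rows downward; lengths in m; the calibration is good to about 2 mm. A picture is of the moment at which its call begins: read the wrist's pose just before it. There is no depth.
- ticket.hand_in(): hands the job in, once; it reports no verdict.
The state is a dict: "time_s": time; "qpos": joint angles; "joint_vel": joint speeds; "tau": joint torques, N m; "ee_pos": TCP position; "eef_rot": TCP orientation; "force": force on the tool from outside, world axes, zero at the start; "moment": the same for the moment, N m; "grip_width": finger opening in m.
Only numpy, scipy, OpenCV 4.12 (cv2) and the standard library are available. Lean on these libraries where they do the work, as an engineer would, in place of code of your own. Each camera call takes 0.05 s, during which the arm holds its last target.

## Working session

There is one attempt and no reset: what is moved stays moved. The work goes in short steps, Python scripts to look and compute and a tool call to move; the robot and the scene stay as the last step left them, time stands still between calls to the robot, and variables do not carry over. Pictures are saved under pics/ and viewed, and the job is handed in when it is done.

Besides the shell and the picture viewer there is one more tool, called as a command line: name --argument value ..., lists and objects as JSON in quotes. step_arm: Moves the arm, as the interface text tells. Its arguments: {"type":"object","properties":{"motion":{"type":"array","items":{"type":"array","items":{"type":"array","items":{"type":"number"}}}},"fingers":{"type":"number"},"squeeze":{"type":"number"}},"required":["motion"]}

```bash
ls; mkdir -p pics; python3 - <<'E'
from station import get_obs, camera, ctrl
import cv2, json
o=get_obs(); print(o, ctrl.hold_point_z)
for n in ("scene","top","wrist"):
    c=camera(n); cv2.imwrite(f"pics/{n}0.png", cv2.cvtColor(c["pixels"],cv2.COLOR_RGB2BGR))
    print(n,{k:v for k,v in c.items() if k!="pixels"})
E
```

```text
pics
{'time_s': 0.0, 'qpos': array([ 1.08339819e+00,  3.00446470e-01,  1.52157113e+00,  7.37763037e-06,
        1.32071692e+00, -6.66040157e-02]), 'joint_vel': array([ 1.67702384e-03, -1.95006977e-04, -4.66720427e-04, -1.12568098e-05,
        7.01497851e-04,  1.53571795e-04]), 'tau': array([ 2.81815737e-04, -5.31819785e+01, -3.52731335e+01,  7.08423019e-02,
        2.45099701e-02, -3.76970365e-05]), 'ee_pos': array([0.22454645, 0.50178644, 0.20490406]), 'eef_rot': array([-1.64365849,  1.56965444, -2.06445444]), 'force': array([-0.46265596,  0.55419797,  0.40892483]), 'moment': array([ 0.02416701, -0.00443806, -0.01473006]), 'grip_width': 0.09396348894573747} 0.0188
scene {'fx': 523.417320196204, 'fy': 523.417320196204, 'cx': 272.35309207997096, 'cy': 205.08173480310987, 'extrinsics': array([[ 0.52540393,  0.85058587,  0.02131638, -0.28547972],
       [-0.51558715,  0.29834709,  0.80321785,  0.20137847],
       [ 0.67684607, -0.43300427,  0.59530388, -1.74041857],
       [ 0.        ,  0.        ,  0.        ,  1.        ]])}
top {'fx': 530.7792269654864, 'fy': 530.7792269654864, 'cx': 270.36426324341335, 'cy': 206.51291214890588, 'extrinsics': array([[-0.01437016, -0.99963978, -0.02266752,  0.02080745],
       [ 0.98073256, -0.01850825,  0.19447643, -0.5510328 ],
       [-0.19482591, -0.01943612,  0.98064525, -1.38278526],
       [ 0.        ,  0.        ,  0.        ,  1.        ]])}
wrist {'fx': 357.18826734146626, 'fy': 357.18826734146626, 'cx': 281.9746907097236, 'cy': 215.84895004937752, 'T_tool_cam': array([[ 3.50449171e-04,  2.66242073e-01, -9.63906134e-01,
        -1.79747551e-01],
       [ 9.99999860e-01,  2.87792421e-04,  4.43063445e-04,
         1.56722518e-04],
       [ 3.95367010e-04, -9.63906155e-01, -2.66241935e-01,
        -7.71934199e-02],
       [ 0.00000000e+00,  0.00000000e+00,  0.00000000e+00,
         1.00000000e+00]])}
```

View pics/scene0.png

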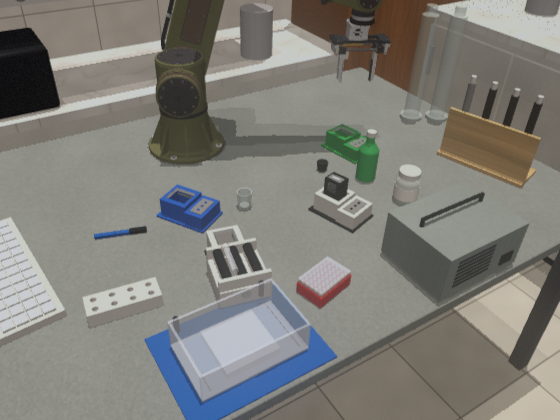

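View pics/top0.png

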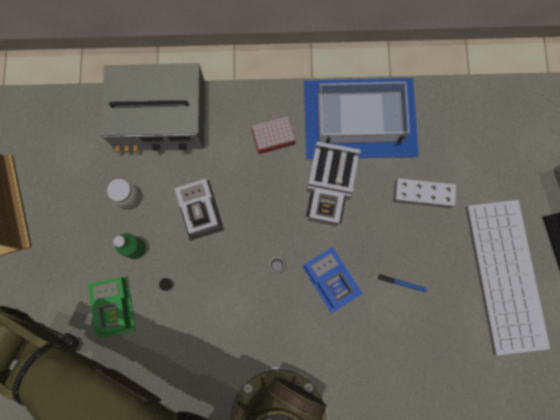

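View pics/wrist0.png

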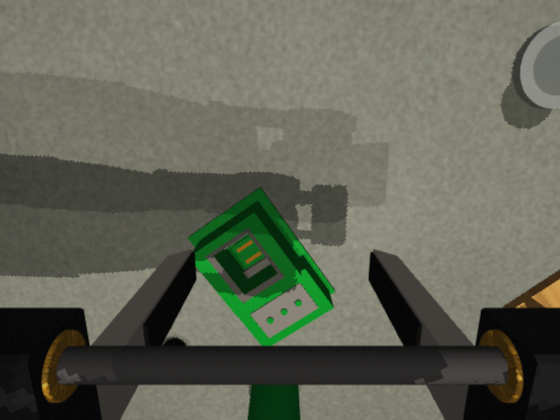

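The top view shows three charger-shaped things: white at (197,208) with the black pack, blue at (333,280) and green at (112,307). Only the white one matches the description. The tube roller is at (335,168), with its empty bay at (327,205). Next I'll take close crops.

```bash
cat > h.py <<'E'
import numpy as np, cv2
from scipy.spatial.transform import Rotation as R
def Rot(e): return R.from_euler('xyz',e).as_matrix()
def cam_T(c,obs=None):
    """world->cam"""
    if 'extrinsics' in c: return np.array(c['extrinsics'])
    T=np.eye(4);T[:3,:3]=Rot(obs['eef_rot']);T[:3,3]=obs['ee_pos']
    return np.linalg.inv(T@np.array(c['T_tool_cam']))
def ray(K,T,uv):
    fx,fy,cx,cy=K
    d=np.array([(uv[0]-cx)/fx,-(uv[1]-cy)/fy,-1.]); Ti=np.linalg.inv(T)
    return Ti[:3,3],Ti[:3,:3]@d
def onz(K,T,uv,z):
    o,d=ray(K,T,uv); return o+d*(z-o[2])/d[2]
def proj(K,T,p):
    q=T[:3,:3]@np.asarray(p)+T[:3,3]; fx,fy,cx,cy=K
    return np.array([cx+fx*q[0]/-q[2], cy-fy*q[1]/-q[2]])
def tri(rays):
    A=np.zeros((3,3));b=np.zeros(3)
    for o,d in rays:
        d=d/np.linalg.norm(d);P=np.eye(3)-np.outer(d,d);A+=P;b+=P@o
    p=np.linalg.solve(A,b)
    return p,[np.linalg.norm(np.cross(p-o,d/np.linalg.norm(d))) for o,d in rays]
def KK(c): return [c[k] for k in('fx','fy','cx','cy')]
E
python3 - <<'E'
import cv2,numpy as np
t=cv2.imread('pics/top0.png'); s=cv2.imread('pics/scene0.png')
a=cv2.resize(t[165:255,160:260],None,fx=4,fy=4,interpolation=cv2.INTER_CUBIC)
b=cv2.resize(t[135:235,290:380],None,fx=4,fy=4,interpolation=cv2.INTER_CUBIC)
c=np.zeros((400,760,3),np.uint8);c[:360,:400]=a;c[:400,400:760]=b;cv2.imwrite('pics/cropt.png',c)
a=cv2.resize(s[160:240,295:385],None,fx=4,fy=4,interpolation=cv2.INTER_CUBIC)
b=cv2.resize(s[215:305,190:290],None,fx=4,fy=4,interpolation=cv2.INTER_CUBIC)
c=np.zeros((360,760,3),np.uint8);c[:320,:360]=a;c[:360,360:760]=b;cv2.imwrite('pics/crops.png',c)
E
```

```text
(no output)
```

View pics/cropt.png

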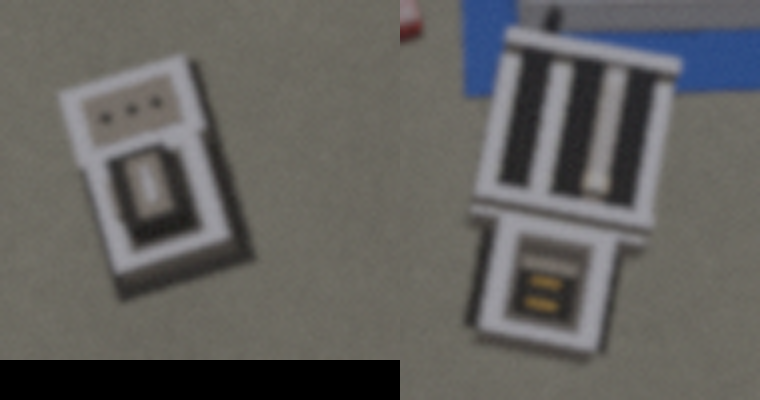

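View pics/crops.png

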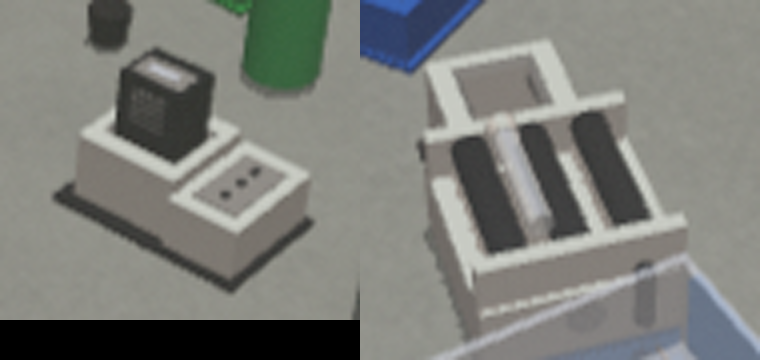

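```bash
python3 - <<'E'
from station import get_obs,camera
from h import *
c=camera('top');K=KK(c);T=cam_T(c)
f=lambda x,y,x0,y0:(x0+x/4-.375,y0+y/4-.375)
print('pack top',onz(K,T,f(150,187,160,165),.106))
# charger rim corners low-end right (230,240), left(118,272)
for p in [(230,240),(118,272),(205,135),(82,165)]: print('ch',onz(K,T,f(*p,160,165),.057))
for p in [(480-400,328),(601-400,348),(500-400,225),(618-400,240)]: print('bay',onz(K,T,f(*p,290,135),.057))
print('bay c',onz(K,T,f(148,278,290,135),.057))
print('beaker',onz(K,T,(277,263),.05))
print(R.from_euler('xyz',get_obs()['eef_rot']).as_matrix().round(3))
E
```

```text
pack top [0.53170459 0.20213226 0.106     ]
ch [0.50380329 0.15557241 0.057     ]
ch [0.48340283 0.23084251 0.057     ]
ch [0.57637137 0.17297404 0.057     ]
ch [0.55716108 0.25649167 0.057     ]
bay [ 0.52107789 -0.09352844  0.057     ]
bay [ 0.50598636 -0.17405433  0.057     ]
bay [ 0.59175705 -0.10911138  0.057     ]
bay [ 0.57979703 -0.18846641  0.057     ]
bay c [ 0.55447735 -0.14030997  0.057     ]
beaker [ 0.39872148 -0.00370163  0.05      ]
[[-0.     0.408  0.913]
 [-0.001  0.913 -0.408]
 [-1.    -0.001 -0.   ]]
```

step_arm --motion '[[[-0.006,-0.015,0.04,0,0,0],[-0.006,-0.015,0.04,0,0,0],[-0.006,-0.015,0.04,0,0,0],[-0.006,-0.015,0.04,0,0,0],[-0.006,-0.015,0.04,0,0,0],[-0.006,-0.015,0.04,0,0,0],[-0.006,-0.015,0.04,0,0,0],[-0.006,-0.015,0.04,0,0,0],[-0.006,-0.015,0.04,0,0,0],[-0.006,-0.015,0.04,0,0,0]]]' --fingers 0.094

```text
time_s: 1.45
ee_pos: [0.5293, 0.2006, 0.2655]
eef_rot: [-2.547, 1.571, -2.968]
force: [-0.2, 0.6, 0.0]
grip_width: 0.0938
```

step_arm --motion '[[[0,0,0,-8,0,0],[0,0,0,-8,0,0],[0,0,0,-8,0,0],[0,0,0,-8,0,0],[0,0,0,-7,0,0],[0,0,0,0,0,0],[0,0,0,0,0,0]]]'

```text
time_s: 2.33
ee_pos: [0.5285, 0.2017, 0.2654]
eef_rot: [-3.075, 1.571, -2.818]
force: [-0.6, -0.2, -0.6]
grip_width: 0.0939
```

```bash
cat > snap.py <<'E'
import sys,pickle
from station import get_obs,camera
from h import *
n,w=sys.argv[1],sys.argv[2]
o=get_obs(); c=camera(w); c['T']=cam_T(c,o); pickle.dump((c,o),open(f'pics/{n}.pkl','wb'))
cv2.imwrite(f'pics/{n}.png',cv2.cvtColor(c['pixels'],cv2.COLOR_RGB2BGR)); print(o['time_s'],o['ee_pos'],o['eef_rot'],o['force'])
E
python3 snap.py w1 wrist
```

```text
2.325 [0.52846979 0.20169455 0.26538482] [-3.07514845  1.57067367 -2.81800354] [-0.62806158 -0.21614272 -0.57400262]
```

View pics/w1.png

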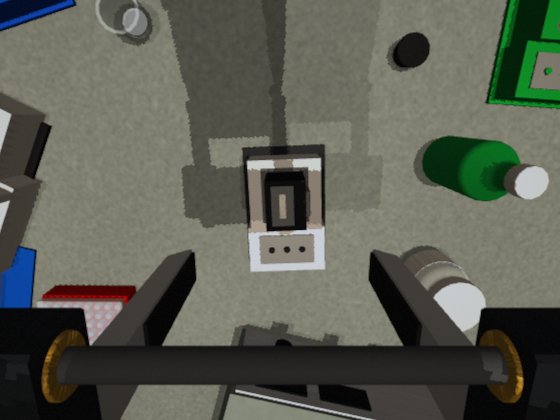

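```bash
python3 - <<'E'
import cv2
t=cv2.imread('pics/w1.png')
cv2.imwrite('pics/w1c.png',cv2.resize(t[135:280,235:335],None,fx=4,fy=4,interpolation=cv2.INTER_NEAREST))
E
```

```text
(no output)
```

View pics/w1c.png

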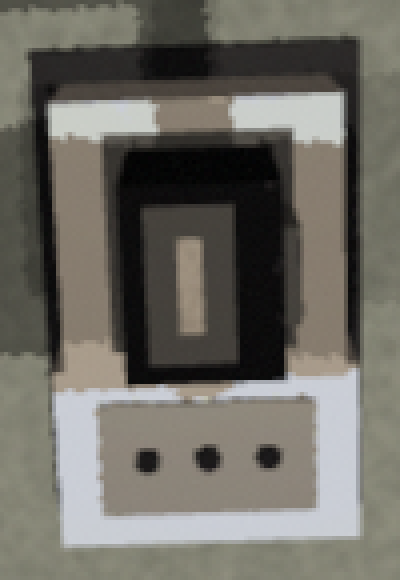

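step_arm --motion '[[[0.02,0,-0.01,-1.7,0,0],[0.02,0,-0.01,0,0,0],[0.02,0,-0.01,0,0,0],[0.01,0,0,0,0,0],[0,0,0,0,0,0],[0,0,0,0,0,0]]]'

```text
time_s: 3.12
ee_pos: [0.5002, 0.1936, 0.1962]
eef_rot: [0.007, 1.57, 0.296]
force: [0.3, -0.1, 0.9]
grip_width: 0.0938
```

```bash
python3 snap.py w2 wrist; python3 - <<'E'
import cv2
t=cv2.imread('pics/w2.png')
cv2.imwrite('pics/w2c.png',cv2.resize(t[150:350,210:350],None,fx=3,fy=3,interpolation=cv2.INTER_NEAREST))
E
```

```text
3.125 [0.50021297 0.19356368 0.1961649 ] [0.00677992 1.56977868 0.29593641] [ 0.26241125 -0.13852456  0.90237539]
```

View pics/w2c.png

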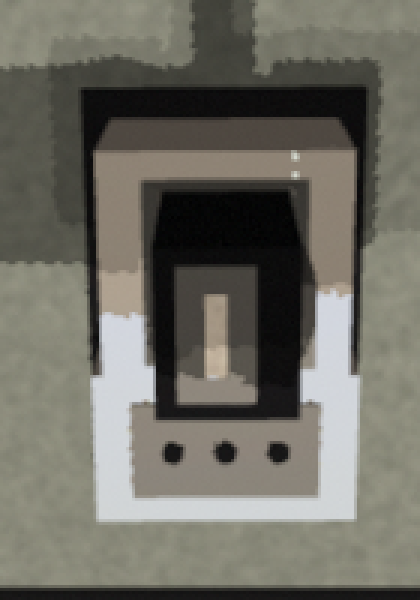

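```bash
python3 - <<'E'
import pickle
from h import *
V=[]
for n in('w1','w2'):
    c,o=pickle.load(open(f'pics/{n}.pkl','rb'));V.append((KK(c),c['T'],o))
# refine lens? none given
def f1(p):return (235+p[0]/4-.375,135+p[1]/4-.375)
def f2(p):return (210+p[0]/3-.33,150+p[1]/3-.33)
pts={'packFL':((128,384),(157,418)),'packFR':((286,380),(299,418)),'packBL':((120,183),(153,247)),'packBR':((278,183),(297,247)),
'labBL':((140,206),(175,267)),'labBR':((237,204),(258,265)),'labFR':((239,367),(258,404)),'labFL':((149,367),(176,405)),
'chFL':((62,547),(97,521)),'chFR':((360,537),(356,521)),'rimBL':((48,102),(95,150)),'rimBR':((345,93),(356,150))}
P={}
for k,(a,b) in pts.items():
    p,r=tri([ray(V[0][0],V[0][1],f1(a)),ray(V[1][0],V[1][1],f2(b))]);P[k]=p
    z=.106 if k[:3] in('pac','lab') else .057
    q=onz(V[1][0],V[1][1],f2(b),z);q1=onz(V[0][0],V[0][1],f1(a),z)
    print(k,p.round(4),np.round(r,4)[0],'| z-plane w2',q.round(4)[:2],'w1',q1.round(4)[:2]); P[k+'z']=q
an=lambda a,b:np.degrees(np.arctan2(*(P[b]-P[a])[[1,0]]))
for a,b in(('packFLz','packFRz'),('packBLz','packBRz'),('chFLz','chFRz'),('rimBLz','rimBRz')):print(an(a,b)-90,np.linalg.norm(P[a]-P[b]))
for a,b in(('packBLz','packFLz'),('packBRz','packFRz'),('rimBLz','chFLz'),('rimBRz','chFRz')):print(an(a,b),np.linalg.norm(P[a]-P[b]))
for v in V:
    M=Rot(v[2]['eef_rot']);print('tool z',np.degrees(np.arctan2(M[1,2],M[0,2])))
print('rim/charger origin', )
cx=(P['rimBLz']+P['rimBRz'])/2; fx=(P['chFLz']+P['chFRz'])/2
u=(fx-cx)/np.linalg.norm(fx-cx); print(cx,fx,'origin from back',cx+u*.05,'from ratio',cx+(fx-cx)/3)
print('pack', np.mean([P[k] for k in('packFLz','packFRz','packBLz','packBRz')],0))
E
```

```text
packFL [0.5632 0.1948 0.1056] 0.0 | z-plane w2 [0.563  0.1947] w1 [0.563  0.1948]
packFR [0.5525 0.2328 0.1045] 0.0 | z-plane w2 [0.5518 0.2324] w1 [0.552  0.2326]
packBL [0.5137 0.1804 0.1107] 0.0003 | z-plane w2 [0.5154 0.1803] w1 [0.5145 0.1807]
packBR [0.5055 0.2175 0.1025] 0.0001 | z-plane w2 [0.5045 0.2168] w1 [0.5049 0.2173]
labBL [0.5179 0.1869 0.1096] 0.0003 | z-plane w2 [0.5191 0.1874] w1 [0.5187 0.1867]
labBR [0.5128 0.209  0.1041] 0.0003 | z-plane w2 [0.5123 0.2084] w1 [0.5123 0.2091]
labFR [0.5529 0.2209 0.1019] 0.0001 | z-plane w2 [0.551  0.2203] w1 [0.5518 0.2204]
labFL [0.5571 0.1986 0.1073] 0.0001 | z-plane w2 [0.5577 0.1987] w1 [0.5574 0.1987]
chFL [0.6382 0.1905 0.0449] 0.0002 | z-plane w2 [0.6304 0.1899] w1 [0.6326 0.1901]
chFR [0.611  0.2765 0.0473] 0.0002 | z-plane w2 [0.6055 0.2735] w1 [0.6073 0.274 ]
rimBL [0.5068 0.1564 0.0567] 0.0001 | z-plane w2 [0.5067 0.1565] w1 [0.5067 0.1563]
rimBR [0.4843 0.2334 0.055 ] 0.0002 | z-plane w2 [0.484  0.2328] w1 [0.4841 0.2332]
16.55520731751122 0.039335502882874816
16.551451334023497 0.03810383659569681
16.557644523471694 0.08723702883345955
16.54946653296882 0.0795836085262465
16.9078873085555 0.04977888794774851
18.32509919818389 0.04979920483066115
15.106172730902866 0.12810783332007175
18.52932287321673 0.12813122847861055
tool z 14.733318301697427
tool z 16.56744636002313
rim/charger origin
[0.49533699 0.19466689 0.057     ] [0.61792202 0.23171929 0.057     ] origin from back [0.54319844 0.20913343 0.057     ] from ratio [0.53619866 0.20701769 0.057     ]
pack [0.53365829 0.20605698 0.106     ]
```

Pack top measures about 0.1056 m high and the rim about 0.056 m, both as the text says. The pack and the charger block agree on a centre of (0.5337, 0.206) and a yaw of about 16.6°. Next is the same view of the bay.

step_arm --motion '[[[0,-0.04,-0.0093,0,0,0],[0,-0.04,-0.0093,0,0,0],[0,-0.04,-0.0093,0,0,0],[0,-0.04,-0.0093,0,0,0],[0,-0.04,-0.0093,0,0,0],[0,-0.04,-0.0093,0,0,0],[0,-0.04,-0.0093,0,0,0],[0,-0.039,-0.0095,0,0,0],[0,0,0,9.2,0,0],[0,0,0,9.2,0,0],[0,0,0,9.2,0,0],[0,0,0,0,0,0]]]'

```text
time_s: 4.68
ee_pos: [0.5195, -0.1337, 0.1959]
eef_rot: [-0.173, 1.57, -0.365]
force: [0.4, 0.5, 0.5]
grip_width: 0.0939
```

step_arm --motion '[[[0,0,0,0,0,0],[0,0,0,0,0,0]]]'

```text
time_s: 4.92
ee_pos: [0.5193, -0.1336, 0.1956]
eef_rot: [-0.217, 1.571, -0.407]
force: [-0.4, 0.5, 0.8]
grip_width: 0.0941
```

```bash
python3 snap.py w3 wrist; python3 - <<'E'
import cv2
t=cv2.imread('pics/w3.png')
cv2.imwrite('pics/w3c.png',cv2.resize(t[150:350,190:390],None,fx=3,fy=3,interpolation=cv2.INTER_NEAREST))
E
```

```text
4.925 [ 0.51932559 -0.13361593  0.19556395] [-0.21666409  1.57060522 -0.40674984] [-0.4128426   0.510684    0.84895634]
```

View pics/w3c.png

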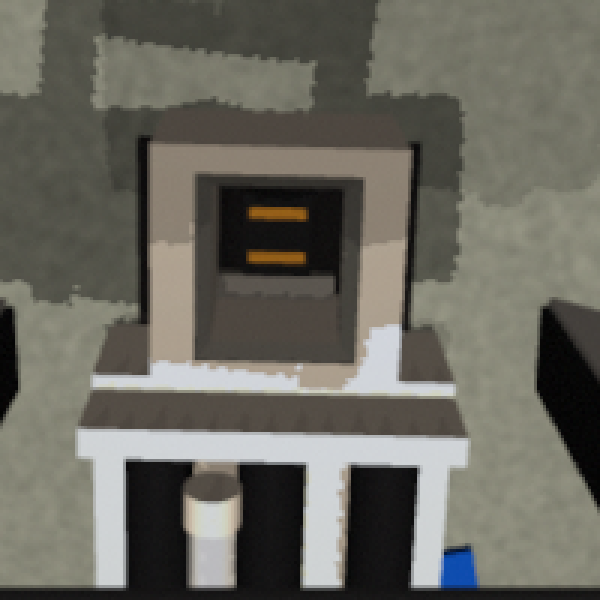

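step_arm --motion '[[[-0.02,0,0.01,1.7,0,0],[-0.02,0,0.01,0,0,0],[-0.02,0,0.01,0,0,0],[0,0,0,0,0,0],[0,0,0,0,0,0]]]'

```text
time_s: 5.6
ee_pos: [0.5481, -0.1398, 0.2544]
eef_rot: [3.071, 1.57, 2.85]
force: [-0.1, 0.2, -0.2]
grip_width: 0.0938
```

```bash
python3 snap.py w4 wrist; python3 - <<'E'
import cv2
t=cv2.imread('pics/w4.png')
cv2.imwrite('pics/w4c.png',cv2.resize(t[120:270,200:350],None,fx=4,fy=4,interpolation=cv2.INTER_NEAREST))
E
```

```text
5.6 [ 0.5480809  -0.13977814  0.25442841] [3.07128291 1.56950958 2.849879  ] [-0.09732009  0.19326819 -0.2480977 ]
```

View pics/w4c.png

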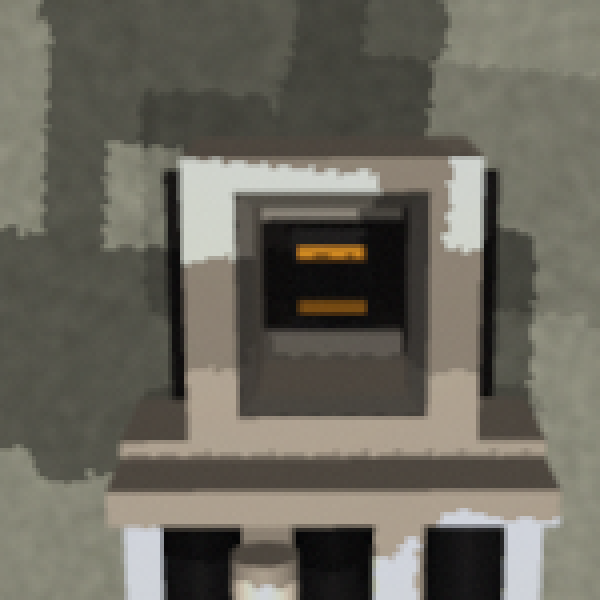

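```bash
python3 - <<'E'
import pickle
from h import *
V=[]
for n in('w3','w4'):
    c,o=pickle.load(open(f'pics/{n}.pkl','rb'));V.append((KK(c),c['T'],o))
def f1(p):return (190+p[0]/3-.33,150+p[1]/3-.33)
def f2(p):return (200+p[0]/4-.375,120+p[1]/4-.375)
pts={'mBL':((195,174),(234,193)),'mBR':((364,180),(428,193)),'mFL':((195,361),(238,417)),'mFR':((355,365),(426,416)),'oBL':((149,143),(180,156)),'oBR':((413,151),(484,156))}
A={};B={}
for k,(a,b) in pts.items():
    p,r=tri([ray(V[0][0],V[0][1],f1(a)),ray(V[1][0],V[1][1],f2(b))])
    A[k]=onz(V[0][0],V[0][1],f1(a),.057);B[k]=onz(V[1][0],V[1][1],f2(b),.057)
    print(k,p.round(4),np.round(r,4)[0],A[k].round(4)[:2],B[k].round(4)[:2])
for P in(A,B):
    m=[P[k] for k in('mBL','mBR','mFL','mFR')];print('centre',np.mean(m,0),end=' ')
    an=lambda a,b:round(np.degrees(np.arctan2(*(P[b]-P[a])[[1,0]])),2)
    print(an('mBL','mBR')-90,an('mFL','mFR')-90,an('oBL','oBR')-90,an('mBL','mFL'),an('mBR','mFR'))
    u=np.array([np.cos(np.radians(-12.5)),np.sin(np.radians(-12.5))]);print('from outer', (P['oBL']+P['oBR'])[:2]/2+.04*u,'sizes',[round(np.linalg.norm(P[a]-P[b]),4) for a,b in(('mBL','mBR'),('mFL','mFR'),('mBL','mFL'),('mBR','mFR'),('oBL','oBR'))])
for v in V:
    M=Rot(v[2]['eef_rot']);print('tool z',np.degrees(np.arctan2(M[1,2],M[0,2])))
E
```

```text
mBL [ 0.5171 -0.1586  0.0585] 0.0001 [ 0.5175 -0.1589] [ 0.5173 -0.1587]
mBR [ 0.528  -0.1087  0.0613] 0.0002 [ 0.5291 -0.1084] [ 0.5286 -0.1087]
mFL [ 0.5767 -0.1716  0.0601] 0.0003 [ 0.5781 -0.1718] [ 0.5775 -0.1723]
mFR [ 0.5875 -0.1216  0.0607] 0.0001 [ 0.5892 -0.1215] [ 0.5887 -0.1217]
oBL [ 0.5043 -0.1696  0.0624] 0.0001 [ 0.5053 -0.1706] [ 0.5048 -0.1702]
oBR [ 0.5216 -0.0928  0.0625] 0.0001 [ 0.523  -0.0922] [ 0.5223 -0.0924]
centre [ 0.55349395 -0.14015215  0.057     ] -13.010000000000005 -12.450000000000003 -12.689999999999998 -12.08 -12.37
from outer [ 0.55320517 -0.14002533] sizes [np.float64(0.0518), np.float64(0.0515), np.float64(0.062), np.float64(0.0615), np.float64(0.0803)]
centre [ 0.55303232 -0.14035642  0.057     ] -12.709999999999994 -12.39 -12.709999999999994 -12.7 -12.17
from outer [ 0.55260079 -0.13999422] sizes [np.float64(0.0512), np.float64(0.0518), np.float64(0.0617), np.float64(0.0614), np.float64(0.0797)]
tool z -10.891111251639424
tool z -12.685506363044373
```

step_arm --motion '[[[0.006,0.0418,-0.01125,0,0,0],[0.006,0.0418,-0.01125,0,0,0],[0.006,0.0418,-0.01125,0,0,0],[0.006,0.0418,-0.01125,0,0,0],[0.006,0.0418,-0.01125,0,0,0],[0.006,0.0418,-0.01125,0,0,0],[0.006,0.0418,-0.01125,0,0,0],[0.006,0.0418,-0.01125,0,0,0],[0,0,0,-9.8,0,0],[0,0,0,-9.8,0,0],[0,0,0,-9.8,0,0],[0,0,0,0,0,0]]]'

```text
time_s: 7.15
ee_pos: [0.5339, 0.206, 0.2068]
eef_rot: [-3.141, 1.57, -2.851]
force: [-0.2, 0.0, -0.2]
grip_width: 0.0939
```

step_arm --motion '[[[0,0,0,0,0,0],[0,0,0,0,0,0],[0,0,0,0,0,0]]]'

```text
time_s: 7.52
ee_pos: [0.5343, 0.206, 0.2074]
eef_rot: [-3.066, 1.571, -2.776]
force: [0.0, -0.7, -0.0]
grip_width: 0.094
```

```bash
cat > to.py <<'E'
import sys
from station import get_obs
from h import *
o=get_obs();M=Rot(o['eef_rot']);t=np.array([float(a) for a in sys.argv[1:4]]);yaw=float(sys.argv[4])
print('t',o['time_s'],'pos',o['ee_pos'].round(4),'yaw',np.degrees(np.arctan2(M[1,2],M[0,2])).round(2),'axis down',M[:,0].round(4))
print('tool delta',(M.T@(t-o['ee_pos'])).round(4),'dyaw -> tool x turn',-(yaw-np.degrees(np.arctan2(M[1,2],M[0,2]))).round(2), 'F',o['force'].round(2),'w',o['grip_width'])
E
python3 to.py .5337 .2061 .071 16.7
```

```text
t 7.525 pos [0.5343 0.206  0.2074] yaw 16.62 axis down [-1.e-04 -0.e+00 -1.e+00]
tool delta [ 0.1364  0.0002 -0.0006] dyaw -> tool x turn -0.08 F [ 0.01 -0.67 -0.02] w 0.09401618482728745
```

step_arm --motion '[[[0.03,0,0,0,0,0],[0.03,0,0,0,0,0],[0.03,0,-0.0005,0,0,0],[0.025,0,0,0,0,0],[0.015,0,0,0,0,0],[0.006,0,0,0,0,0],[0,0,0,0,0,0],[0,0,0,0,0,0]]]'

```text
time_s: 8.52
ee_pos: [0.5343, 0.2061, 0.0723]
eef_rot: [-0.003, 1.569, 0.289]
force: [0.3, -1.0, 0.5]
grip_width: 0.0939
```

```bash
python3 to.py .5337 .2061 .071 16.7;python3 snap.py w5 wrist;python3 snap.py s5 scene; python3 - <<'E'
import cv2,numpy as np
t=cv2.imread('pics/w5.png');s=cv2.imread('pics/s5.png')
a=cv2.resize(s[120:240,290:400],(440,480),interpolation=cv2.INTER_CUBIC)
b=cv2.resize(t,None,fx=.6,fy=.6); c=np.zeros((480,790,3),np.uint8);c[:,:440]=a;c[:252,444:780]=b;cv2.imwrite('pics/c5.png',c)
E
```

```text
t 8.525 pos [0.5343 0.2061 0.0723] yaw 16.69 axis down [ 1.3e-03  4.0e-04 -1.0e+00]
tool delta [ 0.0013  0.0002 -0.0006] dyaw -> tool x turn -0.01 F [ 0.26 -1.    0.47] w 0.09390818161268787
8.525 [0.53430391 0.20609957 0.07230979] [-0.0025066   1.56942965  0.28875471] [ 0.26381514 -1.00096995  0.47052764]
8.575 [0.53426827 0.20610022 0.07226549] [0.02140568 1.56946399 0.31268498] [ 0.77775014 -0.44740439  0.78696801]
```

View pics/c5.png

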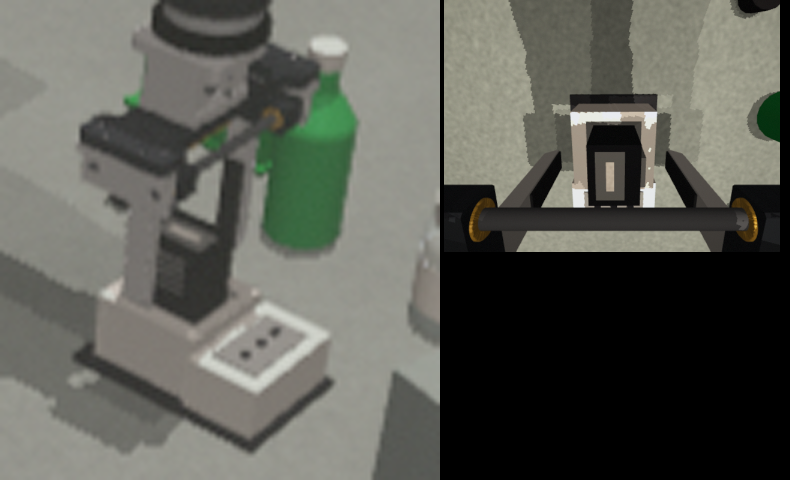

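The wrist view shows the pack midway between the two open fingers, and nothing is touching. I'll close now.

step_arm --motion '[[[0,0,0,0,0,0],[0,0,0,0,0,0],[0,0,0,0,0,0],[0,0,0,0,0,0],[0,0,0,0,0,0],[0,0,0,0,0,0],[0,0,0,0,0,0],[0,0,0,0,0,0]]]' --fingers 0.03 --squeeze 20

```text
time_s: 9.62
ee_pos: [0.5339, 0.2061, 0.0716]
eef_rot: [0.469, 1.57, 0.761]
force: [-1.5, 1.5, 3.3]
grip_width: 0.04
```

step_arm --motion '[[[-0.004,0,0,0,0,0],[-0.006,0,0,0,0,0],[-0.008,0,0,0,0,0],[0,0,0,0,0,0]]]'

```text
time_s: 10.12
ee_pos: [0.5342, 0.2059, 0.0901]
eef_rot: [-0.107, 1.57, 0.184]
force: [0.4, -0.4, -3.8]
grip_width: 0.0396
```

The 3.8 N load is close to the pack's weight, so the hook has passed the catch and it is coming out freely.

step_arm --motion '[[[-0.01,0,0,0,0,0],[-0.012,0,0,0,0,0],[-0.015,0,0,0,0,0],[-0.015,0,0,0,0,0],[-0.015,0,0,0,0,0],[0,0,0,0,0,0],[0,0,0,0,0,0]]]'

```text
time_s: 11.0
ee_pos: [0.5336, 0.2059, 0.156]
eef_rot: [-3.119, 1.57, -2.828]
force: [0.3, 0.6, -4.5]
grip_width: 0.0398
```

```bash
python3 to.py .5532 -.1402 .16 -12.55;python3 snap.py w6 wrist;python3 snap.py s6 scene; python3 - <<'E'
import cv2,numpy as np
t=cv2.imread('pics/w6.png');s=cv2.imread('pics/s6.png')
a=cv2.resize(s[100:240,290:400],(440,560),interpolation=cv2.INTER_CUBIC)
b=t[140:420,180:400]; b=cv2.resize(b,None,fx=1.6,fy=1.6); c=np.zeros((560,796,3),np.uint8);c[:,:440]=a;c[:448,444:796]=b;cv2.imwrite('pics/c6.png',c)
E
```

```text
t 11.0 pos [0.5336 0.2059 0.156 ] yaw 16.69 axis down [-7.e-04 -2.e-04 -1.e+00]
tool delta [-0.004  -0.3371 -0.0806] dyaw -> tool x turn 29.24 F [ 0.25  0.56 -4.54] w 0.039774958616535544
11.0 [0.53363099 0.20587223 0.15597093] [-3.11898512  1.57001309 -2.82769549] [ 0.25372678  0.55843208 -4.54041183]
11.05 [0.53358789 0.20587594 0.15581077] [-3.11953582  1.56973344 -2.82822178] [ 0.06210398 -0.00800563 -3.64572996]
```

View pics/c6.png

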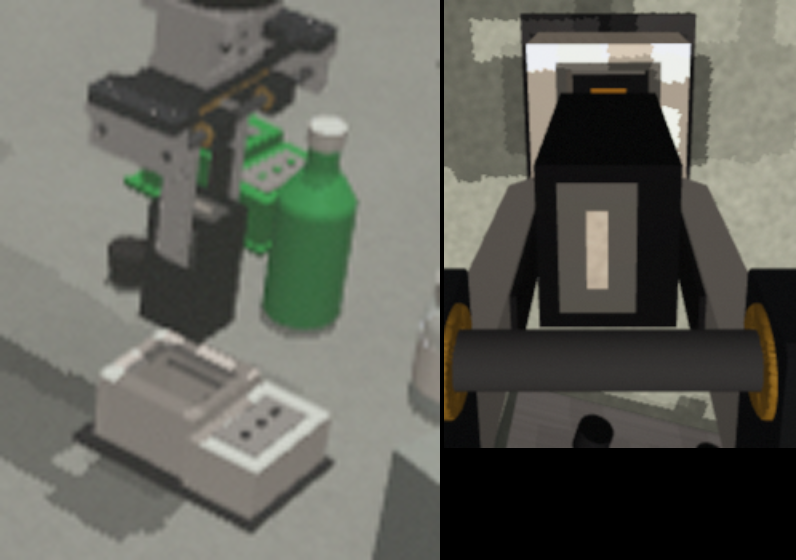

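```bash
python3 - <<'E'
import cv2
t=cv2.imread('pics/w6.png')
cv2.imwrite('pics/w6c.png',cv2.resize(t[190:350,230:340],None,fx=5,fy=5,interpolation=cv2.INTER_NEAREST)[:,:])
E
```

```text
(no output)
```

View pics/w6c.png

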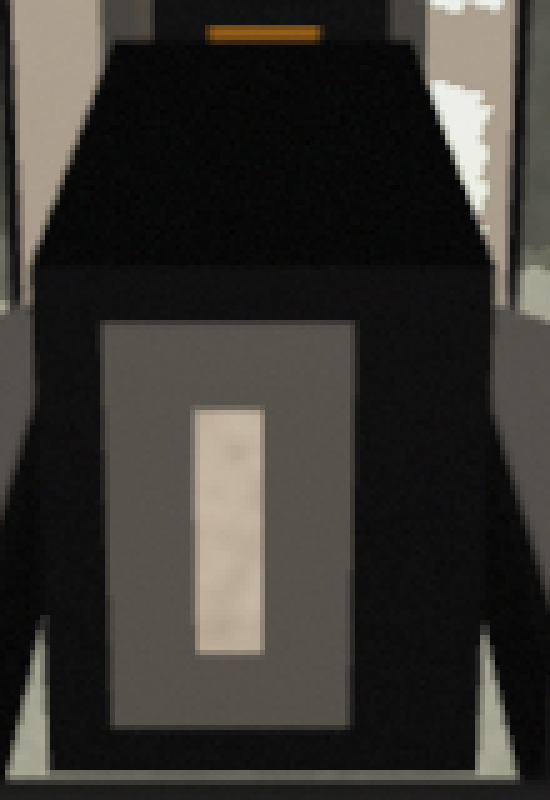

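The pack is out. In the wrist view it sits centred and upright in the grip: its top face is within 0.5 mm of the tool centre, and its underside is about 55 mm below the TCP. Now I'll carry it over to the bay.

step_arm --motion '[[[0,-0.0337,-0.0081,0,0,0],[0,-0.0337,-0.0081,0,0,0],[0,-0.0337,-0.0081,0,0,0],[0,-0.0337,-0.0081,0,0,0],[0,-0.0337,-0.0081,0,0,0],[0,-0.0337,-0.0081,0,0,0],[0,-0.0337,-0.0081,0,0,0],[0,-0.0337,-0.0081,0,0,0],[0,-0.0337,-0.0081,0,0,0],[0,-0.0337,-0.0081,0,0,0]]]'

```text
time_s: 12.35
ee_pos: [0.5529, -0.1412, 0.1559]
eef_rot: [2.513, 1.57, 2.805]
force: [0.5, 0.7, -3.7]
grip_width: 0.0397
```

step_arm --motion '[[[0,0,0,7,0,0],[0,0,0,8,0,0],[0,0,0,8,0,0],[0,0,0,6.2,0,0],[0,0,0,0,0,0],[0,0,0,0,0,0],[0,0,0,0,0,0]]]'

```text
time_s: 13.22
ee_pos: [0.553, -0.1401, 0.1563]
eef_rot: [2.985, 1.571, 2.768]
force: [-0.3, 0.7, -3.2]
grip_width: 0.0395
```

```bash
python3 to.py .5532 -.1402 .12 -12.55; python3 snap.py w7 wrist
```

```text
t 13.225 pos [ 0.553  -0.1401  0.1563] yaw -12.43 axis down [-2.e-04  1.e-04 -1.e+00]
tool delta [ 0.0363 -0.      0.0002] dyaw -> tool x turn 0.12 F [-0.25  0.75 -3.15] w 0.03946945325780127
13.225 [ 0.55304706 -0.14011839  0.15634439] [2.98520892 1.5706167  2.76825104] [-0.25192871  0.74767018 -3.1531847 ]
```

View pics/w7.png

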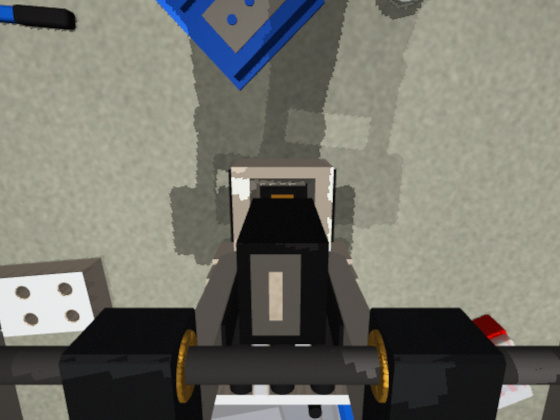

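step_arm --motion '[[[0.012,0,0.0002,0.1,0,0],[0.014,0,0,0,0,0],[0.01,0,0,0,0,0],[0,0,0,0,0,0],[0,0,0,0,0,0]]]'

```text
time_s: 13.9
ee_pos: [0.5534, -0.1402, 0.1207]
eef_rot: [-0.013, 1.57, -0.233]
force: [0.5, 0.5, -3.3]
grip_width: 0.0398
```

```bash
python3 to.py .5532 -.1402 .09 -12.55; python3 snap.py w8 wrist;python3 snap.py s8 scene; python3 - <<'E'
import cv2,numpy as np
t=cv2.imread('pics/w8.png');s=cv2.imread('pics/s8.png')
a=cv2.resize(s[170:290,180:280],(400,480),interpolation=cv2.INTER_CUBIC)
b=t[140:350,210:350]; b=cv2.resize(b,None,fx=2.7,fy=2.7,interpolation=cv2.INTER_NEAREST); c=np.zeros((580,800,3),np.uint8);c[:480,:400]=a;c[:b.shape[0],410:410+b.shape[1]]=b;cv2.imwrite('pics/c8.png',c)
E
```

```text
t 13.9 pos [ 0.5534 -0.1402  0.1207] yaw -12.61 axis down [ 4.e-04 -1.e-04 -1.e+00]
tool delta [ 0.0307 -0.     -0.0002] dyaw -> tool x turn -0.06 F [ 0.46  0.45 -3.32] w 0.03975557505058337
13.9 [ 0.55343905 -0.14021766  0.12070203] [-0.01270106  1.57040146 -0.2328043 ] [ 0.45851136  0.45359788 -3.32199148]
13.95 [ 0.55350617 -0.14020967  0.12086635] [-0.13592576  1.57005438 -0.35592793] [ 0.20920763 -1.00733258 -3.31487708]
```

View pics/c8.png

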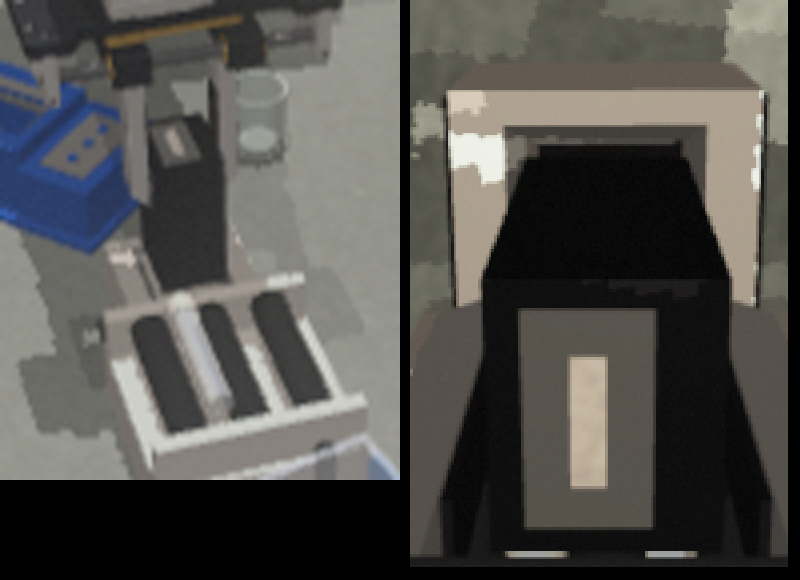

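step_arm --motion '[[[0.005,-0.0003,0,0,0,0],[0.005,0,0,0,0,0],[0.004,0,0,0,0,0],[0,0,0,0,0,0]]]'

```text
time_s: 14.5
ee_pos: [0.553, -0.1404, 0.106]
eef_rot: [3.014, 1.57, 2.794]
force: [-0.9, -0.1, -3.9]
grip_width: 0.0395
```

```bash
python3 to.py .5532 -.1402 .09 -12.55; python3 -c "
from station import get_obs;print(get_obs()['moment'])"
```

```text
t 14.5 pos [ 0.553  -0.1404  0.106 ] yaw -12.61 axis down [-7.e-04  2.e-04 -1.e+00]
tool delta [0.016  0.0002 0.0001] dyaw -> tool x turn -0.06 F [-0.85 -0.08 -3.89] w 0.03953588164926829
[ 0.01675533  0.02049002 -0.0055347 ]
```

step_arm --motion '[[[0.003,0,0,0,0,0],[0.003,0,0,0,0,0],[0,0,0,0,0,0]]]'

```text
time_s: 14.88
ee_pos: [0.5531, -0.1404, 0.1002]
eef_rot: [3.071, 1.57, 2.851]
force: [0.5, -0.4, -1.7]
grip_width: 0.0399
```

step_arm --motion '[[[0.003,0,0,0,0,0],[0.003,0,0,0,0,0],[0.003,0,0,0,0,0],[0,0,0,0,0,0]]]'

```text
time_s: 15.38
ee_pos: [0.5531, -0.1404, 0.0911]
eef_rot: [3.094, 1.57, 2.874]
force: [-0.5, 0.2, -3.6]
grip_width: 0.0398
```

step_arm --motion '[[[0.003,0,0,0,0,0],[0.003,0,0,0,0,0],[0.002,0,0,0,0,0],[0,0,0,0,0,0]]]'

```text
time_s: 15.88
ee_pos: [0.5531, -0.1404, 0.0832]
eef_rot: [3.059, 1.57, 2.839]
force: [-0.4, -0.7, -2.8]
grip_width: 0.0399
```

step_arm --motion '[[[0.001,0,0,0,0,0],[0.001,0,0,0,0,0],[0,0,0,0,0,0]]]'

```text
time_s: 16.25
ee_pos: [0.5532, -0.1404, 0.0814]
eef_rot: [-2.975, 1.571, 3.089]
force: [-0.1, -0.0, -3.9]
grip_width: 0.0397
```

step_arm --motion '[[[0.001,0,0,0,0,0],[0.001,0,0,0,0,0],[0,0,0,0,0,0]]]'

```text
time_s: 16.62
ee_pos: [0.5532, -0.1404, 0.0794]
eef_rot: [2.946, 1.571, 2.726]
force: [-0.1, 0.5, -3.6]
grip_width: 0.0399
```

step_arm --motion '[[[0.001,0,0,0,0,0],[0.001,0,0,0,0,0],[0,0,0,0,0,0]]]'

```text
time_s: 17.0
ee_pos: [0.5531, -0.1404, 0.0773]
eef_rot: [-3.087, 1.571, 2.976]
force: [-0.2, -0.1, -4.1]
grip_width: 0.04
```

step_arm --motion '[[[0.001,0,0,0,0,0],[0.001,0,0,0,0,0],[0,0,0,0,0,0]]]'

```text
time_s: 17.38
ee_pos: [0.5532, -0.1405, 0.0753]
eef_rot: [3.14, 1.571, 2.92]
force: [0.6, 1.4, -3.4]
grip_width: 0.0394
```

step_arm --motion '[[[0.001,0,0,0,0,0],[0.001,0,0,0,0,0],[0,0,0,0,0,0]]]'

```text
time_s: 17.75
ee_pos: [0.5533, -0.1405, 0.0737]
eef_rot: [-0.086, 1.57, -0.306]
force: [-0.9, 0.9, 0.5]
grip_width: 0.0401
```

step_arm --motion '[[[0.001,0,0,0,0,0],[0.001,0,0,0,0,0],[0,0,0,0,0,0]]]'

```text
time_s: 18.12
ee_pos: [0.5533, -0.1405, 0.0716]
eef_rot: [-0.257, 1.57, -0.477]
force: [-0.8, 0.3, 2.1]
grip_width: 0.0401
```

step_arm --motion '[[[0.001,0,0,0,0,0],[0.0005,0,0,0,0,0],[0,0,0,0,0,0]]]'

```text
time_s: 18.5
ee_pos: [0.5533, -0.1405, 0.0701]
eef_rot: [-0.236, 1.571, -0.456]
force: [-0.9, 0.9, 4.7]
grip_width: 0.0402
```

step_arm --motion '[[[0.0005,0,0,0,0,0],[0.0005,0,0,0,0,0],[0,0,0,0,0,0]]]'

```text
time_s: 18.88
ee_pos: [0.5533, -0.1405, 0.069]
eef_rot: [-0.153, 1.571, -0.374]
force: [0.5, -0.4, 4.7]
grip_width: 0.0397
```

step_arm --motion '[[[0.0005,0,0,0,0,0],[0,0,0,0,0,0],[0,0,0,0,0,0]]]'

```text
time_s: 19.25
ee_pos: [0.5533, -0.1405, 0.0687]
eef_rot: [-0.158, 1.57, -0.378]
force: [-1.1, -0.2, 7.0]
grip_width: 0.0397
```

step_arm --motion '[[[0.0005,0,0,0,0,0],[0,0,0,0,0,0],[0,0,0,0,0,0]]]'

```text
time_s: 19.62
ee_pos: [0.5535, -0.1405, 0.0687]
eef_rot: [-0.127, 1.57, -0.347]
force: [-4.1, 1.0, 11.4]
grip_width: 0.0397
```

The hard stop is felt: z stays at 0.0687 while the force rises to 11 N. I'll let the tab out while still holding the pack down.

step_arm --motion '[[[0,0,0,0,0,0],[0,0,0,0,0,0],[0,0,0,0,0,0]]]' --fingers 0.0425

```text
time_s: 20.0
ee_pos: [0.5536, -0.1398, 0.0684]
eef_rot: [0.881, 1.569, 0.661]
force: [0.1, 4.6, 7.9]
grip_width: 0.0428
```

step_arm --motion '[[[0,0,0,0,0,0],[0,0,0,0,0,0],[0,0,0,0,0,0]]]' --fingers 0.05

```text
time_s: 20.38
ee_pos: [0.553, -0.1405, 0.0676]
eef_rot: [-3.115, 1.57, 2.948]
force: [0.2, -0.7, -0.9]
grip_width: 0.0503
```

```bash
python3 to.py .5532 -.1402 .09 -12.55; python3 snap.py w9 wrist;python3 snap.py s9 scene; python3 - <<'E'
import cv2,numpy as np
t=cv2.imread('pics/w9.png');s=cv2.imread('pics/s9.png')
a=cv2.resize(s[190:290,190:280],(360,400),interpolation=cv2.INTER_CUBIC)
b=t[140:350,210:360]; b=cv2.resize(b,None,fx=2.8,fy=2.8,interpolation=cv2.INTER_NEAREST); c=np.zeros((590,800,3),np.uint8);c[:400,:360]=a;c[:b.shape[0],370:370+b.shape[1]]=b;cv2.imwrite('pics/c9.png',c)
E
```

```text
t 20.375 pos [ 0.553  -0.1405  0.0676] yaw -12.61 axis down [-7.e-04  1.e-04 -1.e+00]
tool delta [-0.0224  0.0003  0.0001] dyaw -> tool x turn -0.06 F [ 0.22 -0.72 -0.86] w 0.05026741198494707
20.375 [ 0.55297378 -0.14046029  0.067572  ] [-3.11534967  1.57010082  2.94766681] [ 0.21745878 -0.72141502 -0.86419162]
20.425 [ 0.55304817 -0.14050189  0.06767398] [-3.09565497  1.57029086  2.96734946] [ 0.14566631  0.10519194 -0.15158623]
```

View pics/c9.png

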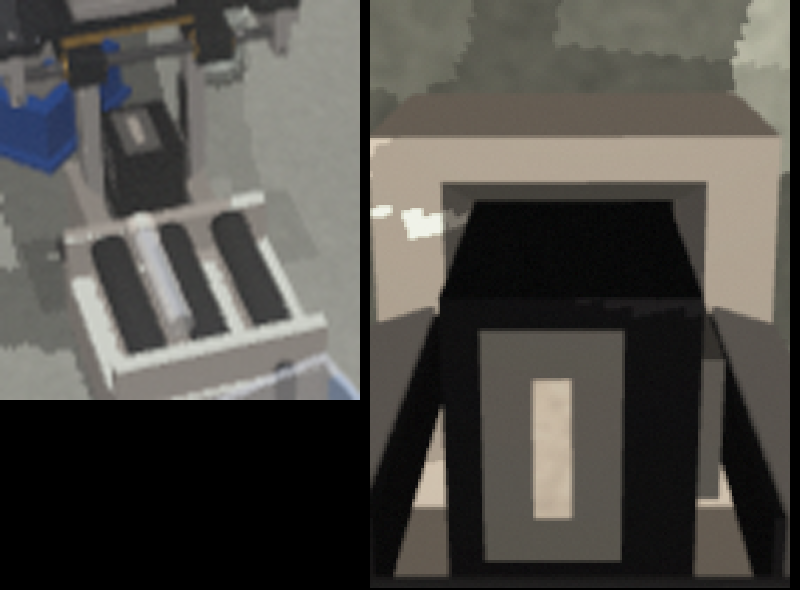

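The grey tab is visibly out at about (712,430) in the crop, and the force has dropped to around zero. I'll open fully and retreat straight up.

step_arm --motion '[[[0,0,0,0,0,0],[0,0,0,0,0,0],[0,0,0,0,0,0],[-0.01,0,0,0,0,0],[-0.03,0,0,0,0,0],[-0.03,0,0,0,0,0],[-0.03,0,0,0,0,0],[-0.03,0,-0.02,0,0,0],[0,0,-0.015,0,0,0],[0,0,0,0,0,0],[0,0,0,0,0,0]]]' --fingers 0.09

```text
time_s: 21.85
ee_pos: [0.5194, -0.1329, 0.198]
eef_rot: [0.967, 1.571, 0.747]
force: [0.8, -0.9, 0.4]
grip_width: 0.0901
```

```bash
python3 to.py .5532 -.1402 .09 -12.55; python3 snap.py w10 wrist;python3 snap.py s10 scene;python3 snap.py t10 top; python3 - <<'E'
import cv2,numpy as np
t=cv2.imread('pics/w10.png');s=cv2.imread('pics/s10.png')
a=cv2.resize(s[190:290,190:280],(360,400),interpolation=cv2.INTER_CUBIC)
b=t[150:350,210:350]; b=cv2.resize(b,None,fx=3,fy=3,interpolation=cv2.INTER_NEAREST); c=np.zeros((600,800,3),np.uint8);c[:400,:360]=a;c[:b.shape[0],370:370+b.shape[1]]=b;cv2.imwrite('pics/c10.png',c)
E
```

```text
t 21.85 pos [ 0.5194 -0.1329  0.198 ] yaw -12.61 axis down [ 0.  0. -1.]
tool delta [0.108  0.0003 0.0346] dyaw -> tool x turn -0.06 F [ 0.79 -0.91  0.42] w 0.09014573761309241
21.85 [ 0.51937781 -0.13289362  0.19801118] [0.966707   1.57076812 0.74653943] [ 0.7854782  -0.91002793  0.41682835]
21.9 [ 0.51940017 -0.13290028  0.19781062] [3.10841744 1.57053948 2.88831529] [0.24630926 0.31251432 0.26203099]
21.95 [ 0.51933571 -0.13285983  0.19765068] [3.05206326 1.57020708 2.83201884] [0.32470714 0.82431289 0.25371   ]
```

View pics/c10.png

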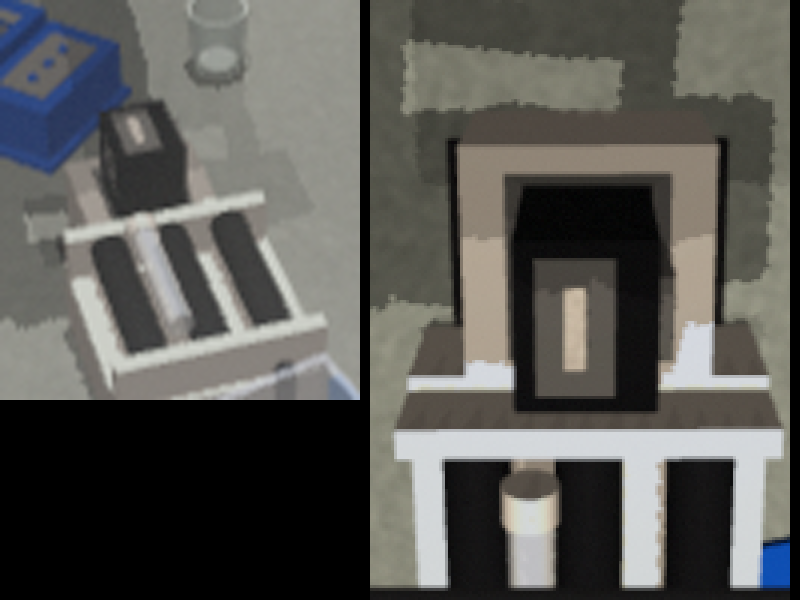

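View pics/t10.png

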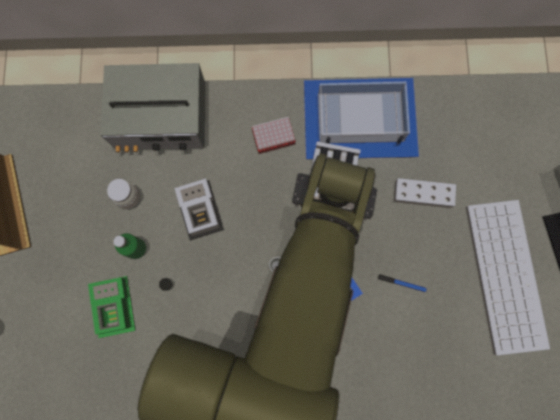

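```bash
python3 - <<'E'
import pickle
from h import *
a=np.radians(-12.55);u=np.array([np.cos(a),np.sin(a)]);w=np.array([-np.sin(a),np.cos(a)]);c0=np.array([.5532,-.1402])
def loc(p):d=p[:2]-c0;return np.round(1000*np.array([d@u,d@w]),1)
c,o=pickle.load(open('pics/w10.pkl','rb'));K=KK(c);T=c['T']
f=lambda p:(210+(p[0]-370)/3-.33,150+p[1]/3-.33)
Q=[(511,240),(659,239),(658,411),(515,411)]
P=[onz(K,T,f(p),.106) for p in Q];print('w10 top corners',[loc(p) for p in P],'centre',loc(np.mean(P,0)))
print('mouth back',[loc(onz(K,T,f(p),.057)) for p in((504,174),(671,174))])
c2,o2=pickle.load(open('pics/w9.pkl','rb'));K2=KK(c2);T2=c2['T']
g=lambda p:(210+(p[0]-370)/2.8-.32,140+p[1]/2.8-.32)
for p,z in(((440,297),.106),((705,297),.106),((449,575),.106),((695,575),.106),((724,360),.1),((720,498),.1)):print('w9',loc(onz(K2,T2,g(p),z)))
for q9,q10 in(((440,297),(511,240)),((705,297),(659,239)),((449,575),(515,411)),((695,575),(658,411))):
    p,r=tri([ray(K2,T2,g(q9)),ray(K,T,f(q10))]);print('tri',p.round(4),np.round(r[0],4))
E
```

```text
w10 top corners [array([-25.3, -20.4]), array([-25.5,  18.9]), array([24.7, 19.5]), array([ 24.6, -20.3])] centre [-0.4 -0.6]
mouth back [array([-31.1, -25.8]), array([-31. ,  25.7])]
w9 [-25.3 -20.1]
w9 [-25.2  19.7]
w9 [ 22.8 -20.4]
w9 [22.8 19.6]
w9 [-12.3  23.9]
w9 [12.4 24.2]
tri [ 0.525 -0.155  0.103] 0.0001
tri [ 0.5293 -0.1161  0.1153] 0.0001
tri [ 0.5762 -0.1671  0.0984] 0.0003
tri [ 0.5852 -0.1265  0.0985] 0.0004
```

The pad reads fully out, about 24.5 mm from the pack's centre. The pack is 0.7 mm off the bay centre and square, with its top at about 0.106 m, which puts the underside about 41 mm below the rim. The robot is clear and the other things look unmoved in the top view.

```bash
python3 - <<'E'
from station import ticket
print(ticket.hand_in())
E
```

```text
the job is handed in; nothing more can be done
None
```

The pack is in the tube roller's bay with its tab sprung out, let go, and the job is handed in. The hand-in gave no verdict. The arm's clock read about 22 s of the 61 s allowed.

- **Removal:** I picked out the white charger over the blue and green ones and squeezed the tab flush with a 20 N grip. I then lifted the pack straight out; its underside ended about 43 mm above the charger's rim.
- **Insertion:** I lowered it into the bay by feel. The sprung plate met it about 6 mm before the end, and the hard stop showed as 11 N with no further travel. I let the tab out while still holding the pack down, then opened the fingers and backed away.
- **Last checks:**
  - The pack is about 0.7 mm off the bay centre and square. Its underside is about 41 mm below the rim and the tab pad stands at its free position.
  - The fingers are clear with no load on the arm.
  - In the last top picture the other things look unmoved. The arm hides the blue charger and part of the beaker there, but the beaker shows standing in the scene view.
- **Disagreements:**
  - Two-view heights were scattered. The bay rim came out at 58–62 mm against the stated 57 mm.
  - The final pack-top corners came out at 98–115 mm. The 106 mm I used came from where I felt the hard stop plus the 2 mm latch rise, and the pack's visible size at that height matches.

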